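# Compare two sample pots on the balance and press the full one home in the transport block

### The arm

A 7-joint arm with a two-finger parallel gripper is mounted at the origin on the work surface. World frame = base frame: x ahead of the robot, y to its left, z up, the work surface at z = 0. Lengths are in m, angles in rad, forces in N, time in s.
With the tool pointing down it reaches from about 0.425 to 0.925 m from the base axis. Payload 6.8 kg.
Tool frame: the origin (TCP) lies at the very end of the fingers, on their centre line; the grasp point (between the pads) lies 19 mm behind it; z points along the fingers, x is the direction in which the jaws open and shut, and the axes are right-handed (so a half turn about z gives the same grasp; the last joint's range is limited). The gripper opens to 88 mm and grips with 3 to 60 N. Pads are 20 mm wide; open, the fingers measure 115 mm over their backs; the gripper's body (75 mm by 178 mm) begins 61 mm behind the grasp point.
Start: joints at [1.205, 0.477, 0.022, 1.555, -0.011, 1.109, -0.083], TCP at [0.172, -0.653, 0.223] pointing down, gripper open.
Joint ranges: [-2.96, 2.96], [-0.34, 2.1], [-1.41, 1.46], [0.24, 2.44], [-1.37, 4.51], [0.17, 1.92], [-2.96, 2.96]. Speed limits (rad/s): [2.39, 2.39, 3.14, 3.14, 3.14, 3.14, 3.14].

### API

Orientations are given as a 3x3 rotation matrix whose columns are the frame's x, y, z axes.
In Python, from rig import env gives the robot as it stands. The module is installed in compiled form; this text tells all that it offers.
- The arm moves only by the tool play_rows, never from a script. Its argument "rows" is one flat list of numbers, 7 for each row, row after row: the gripper's target within -1 to 1 (fully open at 1, half-way at 0, shut at -1), then the shift along the tool's x, y, z in mm, then the turn, a rotation vector about the tool's x, y, z in degrees. In form: [hand, dx, dy, dz, wx, wy, wz, hand, dx, dy, dz, wx, wy, wz, ...]. A call has 1 to 12 rows; each row is the pose to reach, as a shift and turn from the pose measured when the call began, along the tool's axes at that moment; what a row does not reach only later rows make up. A row lasts 1/10 s, in which the tool goes at most 50 mm and 8.59 degrees, less where a joint would pass 70% of its speed; a pose out of reach is approached as far as the arm can. A call with a gripper value outside its range is refused whole. The fingers move at their own pace and stop on an object; "grip_force" is the grip in N (left out, the last holds). Time passes only in rows, so rows that repeat a pose let the fingers close. It gives the time, the measured TCP pose, the force and the opening at its end, in the units of the state.
- env.sense(): the state, without advancing time (a new reading comes with each control period).
- env.grab_frame(name): name is "side" or "top" or "wrist"; returns a dict with "pixels" (384x512x3 uint8, red, green, blue), "fov_y" (degrees; the focal length in pixels is half the picture's height over the tangent of half this angle, whatever the lens; pixels are square), "cx", "cy" (the principal point, pixels), "rvec" (rotation vector, rad) and "tvec" (3), from world to camera coordinates, as OpenCV has them. Camera axes: x right, y down, z forward; pixel columns grow to the right and rows downward; lengths in m; the calibration is good to about 2 mm. A picture is of the moment at which its call begins. There is no depth.
- env.sign_off(): hands the job in, once; it reports no verdict.
Trained networks look in a picture, given as the dict that the camera call returned (one of the last four; its "shot" number tells which), for a name from the list of things; names that differ only in an ending like _2 or _b are one class to them, and where a whole thing is asked for, a point or a joint stands for the part that bears it (a point fixed in the world has none). Each returns a list of dicts, best first, with "conf" (0 to 1); they miss things now and then, are a little off and sometimes report something else, mostly with a low value. They report only what shows in the picture. A call takes as long as a camera call. They do not tell look-alikes from the thing itself.
- env.find_in(thing, picture): "at" ([column, row] in pixels, amid what is visible of it).
- env.trace(thing, picture): "mask" (384x512 bool, what is visible of it) and "at" ([column, row] in pixels, amid what is visible of it).
The state is a dict: "time": time; "joint_positions": joint angles; "joint_vel": joint speeds; "effort": joint torques, N m; "position": TCP position; "eef_rot": TCP orientation; "contact_force": force on the tool from outside, world axes, zero at the start; "wrist_torque": the same for the moment, N m; "finger_gap": finger opening in m.
Only numpy, scipy, OpenCV 4.12 (cv2) and the standard library are available. Lean on these libraries where they do the work, as an engineer would, in place of code of your own. Each camera call takes 0.05 s, during which the arm holds its last target. There are 200 camera calls.

### The job

Stand the two look-alike small capped sample pots gently in the two cups of the little balance, one on each arm, let go and let the beam settle to see which side drops. The pot that drops is the full one: stand it on the ledge inside the sleeve of the transport block and push pot and sleeve down together with a slow, steady, moderate press (about 1.5 kg of push, never much more than 2) until it bottoms firmly on the hidden stop, then let go. Leave the lighter pot standing in its balance cup and do not disturb the other things on the table.

Things in the scene. Friction and masses are not known exactly. Their poses are not given: they have to be found in the camera images.
- pot_a: one of two look-alike sample pots: upright round opaque white pot, body 27 mm diameter, 62 mm tall, with a grey ribbed screw cap 30 mm diameter and 18 mm tall on top (80 mm overall); 40 to 80 g. Either pot can be the heavy one, by about 35 g (a solid plug hidden loose inside). Origin at the centre of its underside, z up to the cap
- pot_b: the other look-alike sample pot, same shape and size as pot_a, same origin and axes
- pot_a_cap (a point): middle of the cap of pot_a on its axis, 71 mm above the underside: the place to grip (30 mm wide)
- pot_b_cap (a point): the same for pot_b
- balance: base of the balance, a fixed grey 110 x 130 mm foot 12 mm thick with two uprights to 74 mm; origin on the table under the pivot, z up; the beam lies along its y axis, the pivot axis is its x axis, 55 mm above the table
- cup_left (a point): centre of the inner floor of the aluminium cup on the balance arm at +y of the base, 110 mm from the pivot. Cup: inner diameter 37 mm widening to 43 mm at the rim, rim 8 mm above the floor. Level, the floor is 59 mm above the table. The point moves with the beam; its z axis stays square to the beam
- cup_right (a point): the same for the cup on the arm at -y of the base
- beam (a joint): tilt of the balance beam, rad, 0 level, positive when cup_left is up and cup_right down; end stops at +-0.17. A weak spring centres it (0.54 N m/rad, 0.45 N per cm at a cup): the light pot alone tips it about 0.08, the heavy pot alone about 0.15, both pots 0.05 to 0.09 towards the heavy one; settles in about 1 s
- block: transport block, a fixed white plastic box 90 x 90 x 50 mm high with one round well in the middle of its top; origin at the centre of its underside, z up
- well (a point): centre of the well's mouth, level with the block's top, 50 mm above the table; the well is 52 mm wide. A firm hidden stop pin under the sleeve catches the pot's underside after 10 to 22 mm of sleeve travel, different every time; it cannot be seen or read, only felt as the push rises sharply above the sleeve's 4 N; meet it slowly, about 10 mm/s, for a faster push overshoots
- ledge (a point): centre of the annular ledge inside the sleeve, on which the pot's underside stands; moves down with the sleeve; 36 mm above the table at the start
- sleeve (a joint): how far the grey sleeve in the well has been pushed down, m (starts at 0, at most 0.024). Sleeve: inner diameter 35 mm, 42 mm at its flared rim; rim 6 mm above the block's top at 0; inner ledge, on which a pot stands, 20 mm below the rim (14 mm below the well's mouth). It carries a standing pot without sinking and slides down stiffly, at about 4 N
- gel: bystander, leave alone: clear hand-gel bottle, 66 mm wide, 160 mm tall, far side; origin at the centre of its underside
- big_jar: bystander, leave alone: clear specimen jar with white lid, 68 mm wide, 75 mm tall, left; origin at the centre of its underside
- tape: bystander, leave alone: roll of paper tape lying flat, 90 mm wide, 24 mm tall, near side; origin at the centre of its underside
- marker: bystander, leave alone: marker pen lying flat, 135 mm long; origin at the centre of its underside
- dish: bystander, leave alone: steel dish, 100 mm wide, 30 mm tall, right; origin at the centre of its underside
- tall_pot: bystander, leave alone: taller white pot, 44 mm wide, 100 mm tall, beyond the small pots; origin at the centre of its underside
Mind the look-alikes: they are no part of the job. What is shaped like the pot_b but blue is not meant.

How it is judged:
On the way, in this order (a step that is already met when the one before it is completed fails the run):
1. both pots stand released in the two balance cups, one on each arm, and the beam has settled ((((horizontal distance between pot_a and cup_left below 0.01 m and z of pot_a in the frame of cup_left between -0.004 and 0.006 m and angle between pot_a's own z axis and vertical below 0.35 rad) and (horizontal distance between pot_b and cup_right below 0.01 m and z of pot_b in the frame of cup_right between -0.004 and 0.006 m and angle between pot_b's own z axis and vertical below 0.35 rad)) or ((horizontal distance between pot_b and cup_left below 0.01 m and z of pot_b in the frame of cup_left between -0.004 and 0.006 m and angle between pot_b's own z axis and vertical below 0.35 rad) and (horizontal distance between pot_a and cup_right below 0.01 m and z of pot_a in the frame of cup_right between -0.004 and 0.006 m and angle between pot_a's own z axis and vertical below 0.35 rad))) and contact force between the fingers and pot_a below 0.05 N and contact force between the fingers and pot_b below 0.05 N and contact force between the fingers and balance below 0.05 N and contact force between the fingers and block below 0.05 N and linear speed of each of pot_a, pot_b below 0.02 m/s and velocity of joint beam between -0.06 and 0.06 rad/s and not (value of joint beam between -0.025 and 0.025 rad)), for 0.3 s.
2. a pot stands in the sleeve and is pressed on its stop with at least 9 N ((((horizontal distance between pot_a and well below 0.007 m and z of pot_a in the frame of well below -0.023 m and angle between pot_a's own z axis and vertical below 0.12 rad and z of pot_a in the frame of ledge below 0.004 m and value of joint sleeve above 0.009 m) and contact force between pot_a and block above 9 N) or ((horizontal distance between pot_b and well below 0.007 m and z of pot_b in the frame of well below -0.023 m and angle between pot_b's own z axis and vertical below 0.12 rad and z of pot_b in the frame of ledge below 0.004 m and value of joint sleeve above 0.009 m) and contact force between pot_b and block above 9 N))), for 0.2 s.
At the end, for the whole second after the job is handed in: One pot upright (0.12 rad) in the sleeve, within 7 mm of the axis, on its ledge (4 mm) and 23 mm or more below the mouth, sleeve down over 9 mm; the other on the floor of a balance cup (within 10 mm), beam tilted under 0.115 rad, as only the lighter pot does; all released and at rest ((((horizontal distance between pot_a and well below 0.007 m and z of pot_a in the frame of well below -0.023 m and angle between pot_a's own z axis and vertical below 0.12 rad and z of pot_a in the frame of ledge below 0.004 m and value of joint sleeve above 0.009 m) and ((horizontal distance between pot_b and cup_left below 0.01 m and z of pot_b in the frame of cup_left between -0.004 and 0.006 m and angle between pot_b's own z axis and vertical below 0.35 rad) or (horizontal distance between pot_b and cup_right below 0.01 m and z of pot_b in the frame of cup_right between -0.004 and 0.006 m and angle between pot_b's own z axis and vertical below 0.35 rad))) or ((horizontal distance between pot_b and well below 0.007 m and z of pot_b in the frame of well below -0.023 m and angle between pot_b's own z axis and vertical below 0.12 rad and z of pot_b in the frame of ledge below 0.004 m and value of joint sleeve above 0.009 m) and ((horizontal distance between pot_a and cup_left below 0.01 m and z of pot_a in the frame of cup_left between -0.004 and 0.006 m and angle between pot_a's own z axis and vertical below 0.35 rad) or (horizontal distance between pot_a and cup_right below 0.01 m and z of pot_a in the frame of cup_right between -0.004 and 0.006 m and angle between pot_a's own z axis and vertical below 0.35 rad)))) and value of joint beam between -0.115 and 0.115 rad and contact force between the fingers and pot_a below 0.05 N and contact force between the fingers and pot_b below 0.05 N and contact force between the fingers and balance below 0.05 N and contact force between the fingers and block below 0.05 N and linear speed of each of pot_a, pot_b below 0.02 m/s and velocity of joint beam between -0.06 and 0.06 rad/s); the robot touches nothing.
It fails at once if the sample pot is pushed against the transport block with more than 24 N (contact force between any of pot_a, pot_b and block above 24 N).
It fails at once if the balance is loaded with more than 8 N (contact force between any of pot_a, pot_b, the arm, the fingers and balance above 8 N).
It fails at once if a bystander (gel bottle, jar, tape roll, marker, dish, tall pot) is moved more than 40 mm (distance of any of gel, big_jar, tape, marker, dish, tall_pot from where it was at the start of the episode above 0.04 m).
It also fails if it takes over 72 s, if anything falls off the work surface, if the arm or the gripper's body presses on something with over 40 N, if the wrist force passes 120 N, or if a joint passes its speed limit or range.

## Working session

There is one attempt and no reset: what is moved stays moved. The work goes in short steps, Python scripts to look and compute and a tool call to move; the robot and the scene stay as the last step left them, time stands still between calls to the robot, and variables do not carry over. Pictures are saved under pics/ and viewed, on a budget of 10 in all, crops included, one or two more only if the job needs it, and the job is handed in when it is done.

Besides the shell and the picture viewer there is one more tool, called after "Call:" by a JSON object that holds its "api" and its "payload", one argument or row to a line. play_rows: Moves the arm, as the interface text tells. Its arguments: {"type":"object","properties":{"rows":{"type":"array"},"grip_force":{"type":"number"}},"required":["rows"]}

```bash
mkdir -p pics; cat > h.py <<'E'
import numpy as np, cv2
from rig import env
def K(p):
    f=p["pixels"].shape[0]/2/np.tan(np.radians(p["fov_y"])/2)
    return f
def ray(p,uv):
    R=cv2.Rodrigues(np.array(p["rvec"],float))[0]; t=np.array(p["tvec"],float).ravel()
    f=K(p); d=R.T@np.array([(uv[0]-p["cx"])/f,(uv[1]-p["cy"])/f,1.]); return -R.T@t,d
def at_z(p,uv,z):
    c,d=ray(p,uv); return c+d*(z-c[2])/d[2]
def proj(p,X):
    R=cv2.Rodrigues(np.array(p["rvec"],float))[0]; q=R@np.array(X,float)+np.array(p["tvec"],float).ravel()
    f=K(p); return np.array([p["cx"]+f*q[0]/q[2],p["cy"]+f*q[1]/q[2]])
def tri(pa,ua,pb,ub):
    a,d=ray(pa,ua); b,e=ray(pb,ub); s=np.linalg.lstsq(np.c_[d,-e],b-a,rcond=None)[0]
    return (a+s[0]*d+b+s[1]*e)/2, np.linalg.norm(a+s[0]*d-b-s[1]*e)
def save(p,n): cv2.imwrite("pics/"+n,p["pixels"][:,:,::-1])
def tool(v):  # world offset -> tool mm
    return np.round(np.array(env.sense()["eef_rot"]).T@np.array(v)*1000,1)
E
python3 - <<'E'
from h import *
np.set_printoptions(precision=3,suppress=True)
s=env.sense(); print(s["time"],s["position"],s["eef_rot"],s["finger_gap"],s["contact_force"])
P={n:env.grab_frame(n) for n in("top","side")}
for n,p in P.items():
    print(n,ray(p,(256,192)),K(p))
    for t in ["pot_a","pot_a_cap","cup_left","cup_right","balance","beam","block","well","sleeve","ledge","gel","big_jar","tape","marker","dish","tall_pot"]:
        print(t,[(np.round(r["at"],1),round(r["conf"],2)) for r in env.find_in(t,p)][:4])
cv2.imwrite("pics/a.png",cv2.resize(np.hstack([P["top"]["pixels"],P["side"]["pixels"]])[:,:,::-1],(800,300)))
cv2.imwrite("pics/top.png",cv2.resize(P["top"]["pixels"][:,:,::-1],(800,600)))
cv2.imwrite("pics/side.png",cv2.resize(P["side"]["pixels"][:,:,::-1],(800,600)))
E
```

```text
0.0 [ 0.172 -0.652  0.222] [[ 0.255 -0.967 -0.001]
 [-0.967 -0.255  0.002]
 [-0.002  0.    -1.   ]] 0.08779670541886835 [-0.56   0.188 -0.15 ]
top (array([0.374, 0.064, 1.263]), array([ 0.183, -0.008, -0.983])) 489.23924346492083
pot_a [(array([158.8, 200. ]), 0.7), (array([157.1, 245.5]), 0.63), (array([163.4, 176.1]), 0.44)]
pot_a_cap []
cup_left [(array([281.1, 191.9]), 0.92)]
cup_right [(array([277.5, 199.2]), 0.58)]
balance [(array([281.7, 195.2]), 0.75)]
beam [(array([283.1, 195.2]), 0.94), (array([239.5, 267.1]), 0.58)]
block [(array([404.1, 228. ]), 0.61), (array([158.8, 249. ]), 0.26)]
well [(array([405.8, 227.9]), 0.67)]
sleeve [(array([408.9, 226.7]), 0.77)]
ledge [(array([408.6, 224.3]), 0.72)]
gel [(array([324.4, 111.1]), 0.64)]
big_jar [(array([ 99.2, 202.8]), 0.81)]
tape [(array([331.7, 279.7]), 0.63), (array([279., 196.]), 0.61), (array([156.4, 246. ]), 0.3)]
marker [(array([237.1, 267.5]), 0.56)]
dish [(array([409.6, 226.1]), 0.72)]
tall_pot [(array([154.8, 145.4]), 0.82)]
side (array([0.543, 0.91 , 0.675]), array([ 0.047, -0.809, -0.587])) 413.07839863833567
pot_a [(array([252.2, 263.7]), 0.96), (array([309. , 270.8]), 0.79), (array([224.3, 260.8]), 0.68), (array([334.3, 180.2]), 0.59)]
pot_a_cap [(array([311.1, 265.3]), 0.68), (array([257.8, 180.7]), 0.18)]
cup_left [(array([258. , 180.6]), 0.88)]
cup_right [(array([256.9, 181.8]), 0.98)]
balance [(array([255.1, 190.3]), 0.95)]
beam [(array([257.7, 182.9]), 0.62)]
block [(array([286.7, 134.6]), 0.79)]
well [(array([288.9, 133.2]), 0.8)]
sleeve [(array([290.1, 129.7]), 0.55), (array([313.1, 265.5]), 0.27)]
ledge [(array([288.5, 128.5]), 0.53)]
gel [(array([183.4, 151.4]), 0.71)]
big_jar [(array([252.7, 330.7]), 0.84), (array([253.6, 187.7]), 0.68), (array([259.1, 186.4]), 0.66)]
tape [(array([332.5, 180.7]), 0.69)]
marker [(array([329. , 221.4]), 0.73)]
dish [(array([232.5, 136.6]), 0.75)]
tall_pot [(array([191.6, 260. ]), 0.97)]
```

View pics/top.png

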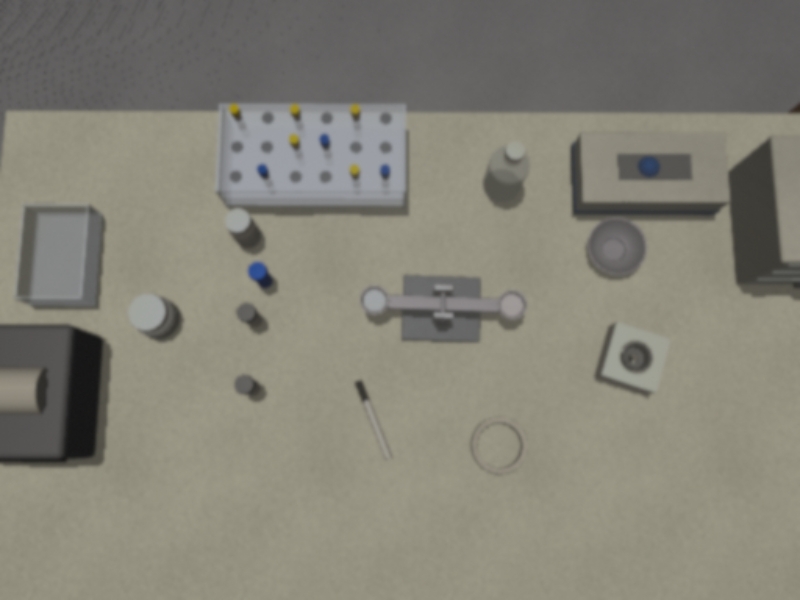

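View pics/side.png

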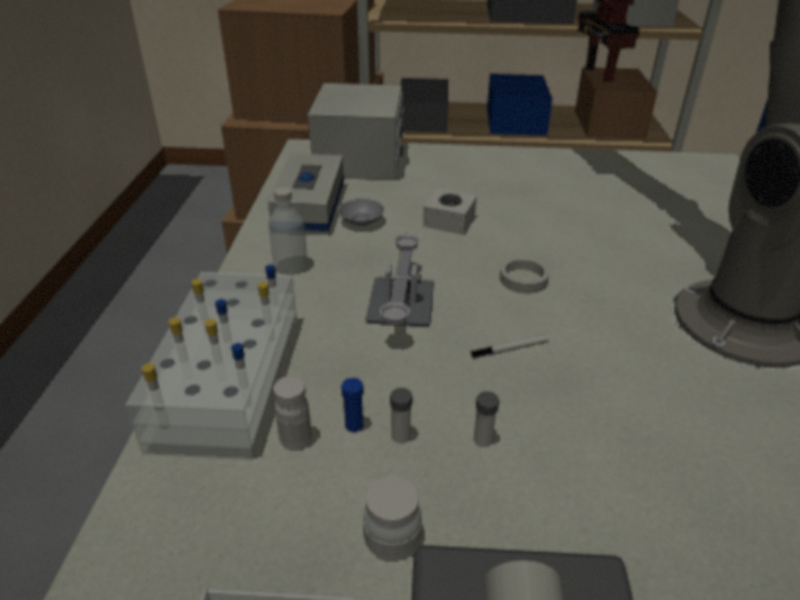

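The top view (800 px scale) shows the small pots at (247,313) and (244,384). The blue decoy is at (259,272), the cups at (375,300) and (511,306), and the well at (636,356). The side view agrees, with pot caps at (401,398) and (487,402).

```bash
python3 - <<'E'
from h import *
np.set_printoptions(precision=4,suppress=True)
t=env.grab_frame("top"); s=env.grab_frame("side"); k=.64
for n,a,b,z in [("pot1",(247,312),(401,398),.08),("pot2",(244,383),(487,402),.08),("cupL",(375,300),(394,312),.064),("cupR",(511,306),(406,241),.064),("well",(636,356),(450,200),.055)]:
    a=np.array(a)*k;b=np.array(b)*k
    print(n,at_z(t,a,z),*tri(t,a,s,b))
for th in("pot_a","cup_left","cup_right"):
  for r in env.trace(th,t)[:3]:
    ys,xs=np.where(r["mask"]); print(th,r["conf"],r["at"],xs.min(),xs.max(),ys.min(),ys.max())
S=env.sense(); print(S["time"],S["joint_positions"])
E
```

```text
pot1 [0.575  0.2945 0.08  ] [0.5767 0.2964 0.07  ] 0.00012293613771075567
pot2 [0.464 0.295 0.08 ] [0.464  0.2969 0.0708] 0.0013271531604577608
cupL [0.5977 0.0943 0.064 ] [0.5994 0.0944 0.059 ] 0.0014909563805268812
cupR [ 0.5886 -0.1225  0.064 ] [ 0.5913 -0.1232  0.0606] 0.00397388298048367
well [ 0.5101 -0.3206  0.055 ] [ 0.511  -0.3232  0.0469] 0.00015515046636969458
pot_a 0.7 [160.8, 200.6] 152 166 195 207
pot_a 0.64 [166.4, 175.6] 159 174 167 184
pot_a 0.47 [157.6, 245.2] 150 167 239 252
cup_left 0.61 [284.1, 190.6] 230 337 182 203
cup_right 0.98 [282.3, 196.8] 231 336 183 202
cup_right 0.58 [97.9, 199.4] 82 115 188 216
1.95 [ 1.2049  0.477   0.0224  1.5554 -0.0115  1.1093 -0.0831]
```

Call:
{"api": "play_rows", "payload": {
  "rows": [0.1,-398,-465,0,0,0,-75,0.1,-398,-465,0,0,0,-75,0.1,-398,-465,0,0,0,-75,0.1,-398,-465,0,0,0,-75,0.1,-398,-465,0,0,0,-75,0.1,-398,-465,0,0,0,-75,0.1,-398,-465,0,0,0,-75,0.1,-398,-465,0,0,0,-75,0.1,-398,-465,0,0,0,-75,0.1,-398,-465,0,0,0,-75,0.1,-398,-465,0,0,0,-75,0.1,-398,-465,0,0,0,-75],
  "grip_force": 10
}}

```text
time: 3.15
position: [0.5143, -0.1577, 0.223]
eef_rot: [[1.0, -0.005, 0.001], [-0.005, -1.0, -0.001], [0.001, 0.001, -1.0]]
contact_force: [0.8, -0.6, 0.4]
finger_gap: 0.0483
```

Call:
{"api": "play_rows", "payload": {
  "rows": [0.1,-15,-430,0,0,0,0,0.1,-15,-430,0,0,0,0,0.1,-15,-430,0,0,0,0,0.1,-15,-430,0,0,0,0,0.1,-15,-430,0,0,0,0,0.1,-15,-430,0,0,0,0,0.1,-15,-430,0,0,0,0,0.1,-15,-430,0,0,0,0,0.1,-15,-430,0,0,0,0,0.1,-15,-430,0,0,0,0]
}}

```text
time: 4.15
position: [0.4996, 0.2783, 0.2233]
eef_rot: [[1.0, 0.003, 0.001], [0.003, -1.0, 0.003], [0.001, -0.003, -1.0]]
contact_force: [-0.2, -0.6, -0.1]
finger_gap: 0.0481
```

```bash
python3 - <<'E'
from h import *
np.set_printoptions(precision=4,suppress=True)
w=env.grab_frame("wrist"); save(w,"w1.png"); print(ray(w,(256,192)),K(w))
for th in("pot_a","pot_a_cap"):
  for r in env.trace(th,w)[:4]:
    ys,xs=np.where(r["mask"]); print(th,r["conf"],r["at"],xs.min(),xs.max(),ys.min(),ys.max(),at_z(w,r["at"],.08))
print(proj(w,(.576,.295,.08)),proj(w,(.464,.296,.08)))
E
```

```text
(array([0.4988, 0.3459, 0.3852]), array([-0.0084, -0.2495, -0.9684])) 278.02449031393274
pot_a 0.65 [226.8, 164.3] 213 241 148 179 [0.4638 0.2988 0.08  ]
pot_a 0.64 [323.5, 163.6] 305 341 147 179 [0.5706 0.2998 0.08  ]
pot_a 0.62 [378.4, 175.7] 353 399 158 192 [0.6328 0.2864 0.08  ]
pot_a_cap 0.67 [228.0, 164.0] 214 241 149 178 [0.4652 0.2991 0.08  ]
[328.0649 167.9544] [227.0195 166.7847]
```

View pics/w1.png

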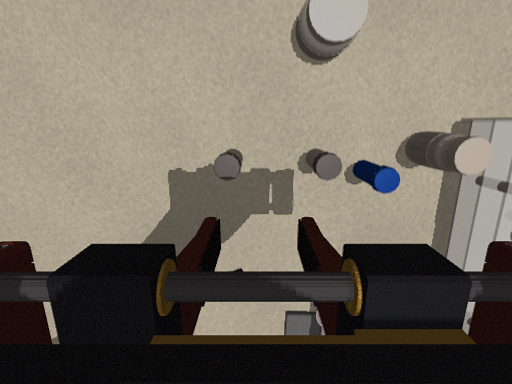

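The caps sit at pixels (228,166) and (328,167), which matches the predicted positions. I'll pick the nearer pot first.

Call:
{"api": "play_rows", "payload": {
  "rows": [0.1,-35,-18,40,0,0,0,0.1,-35,-18,80,0,0,0,0.1,-35,-18,120,0,0,0,0.1,-35,-18,150,0,0,0,0.1,-35,-18,170,0,0,0,0.1,-35,-18,170,0,0,0,-0.6,-35,-18,170,0,0,0,-0.6,-35,-18,170,0,0,0,-0.6,-35,-18,170,0,0,0,-0.6,-35,-18,170,0,0,0],
  "grip_force": 10
}}

```text
time: 5.3
position: [0.4677, 0.2895, 0.0538]
eef_rot: [[1.0, -0.006, 0.003], [-0.006, -1.0, -0.001], [0.003, 0.001, -1.0]]
contact_force: [-0.0, 0.4, 3.8]
finger_gap: 0.0302
```

```bash
python3 - <<'E'
from h import *
np.set_printoptions(precision=4,suppress=True)
w=env.grab_frame("wrist"); save(w,"w2.png"); s=env.sense();print(s["position"],s["contact_force"],s["finger_gap"])
for th in("pot_a","pot_a_cap"):
  for r in env.trace(th,w)[:3]:
    ys,xs=np.where(r["mask"]); print(th,r["conf"],r["at"],xs.min(),xs.max(),ys.min(),ys.max(),at_z(w,r["at"],.08))
for y in (.29,.2965):print(proj(w,(.466,y,.08)))
E
```

```text
[0.4677 0.2896 0.0537] [ 0.0433 -0.3489  6.0091] 0.02992110187700676
pot_a 0.85 [498.1, 218.2] 466 511 198 241 [0.5911 0.3074 0.08  ]
pot_a 0.72 [256.1, 226.8] 232 287 183 262 [0.4658 0.3036 0.08  ]
pot_a 0.61 [443.5, 217.4] 378 493 180 261 [0.5627 0.3081 0.08  ]
pot_a_cap 0.79 [257.0, 228.9] 232 287 183 262 [0.4662 0.3024 0.08  ]
[256.7065 250.5928]
[256.6106 239.3279]
```

View pics/w2.png

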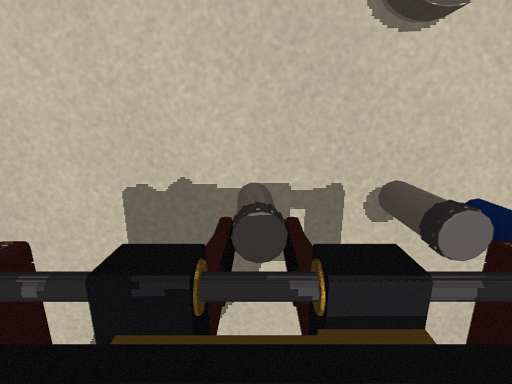

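The cap is held at about (260,234), roughly 8 mm off the pad centre in y, so I'll regrip it centred.

Call:
{"api": "play_rows", "payload": {
  "rows": [0.1,0,0,0,0,0,0,0.1,0,0,0,0,0,0,0.1,-1.5,-8,0,0,0,0,0.1,-1.5,-8,0,0,0,0,0.1,-1.5,-8,0,0,0,0,-0.6,-1.5,-8,0,0,0,0,-0.6,-1.5,-8,0,0,0,0,-0.6,-1.5,-8,0,0,0,0,-0.6,-1.5,-8,0,0,0,0],
  "grip_force": 12
}}

```text
time: 6.35
position: [0.4662, 0.2977, 0.0536]
eef_rot: [[1.0, -0.006, 0.003], [-0.006, -1.0, -0.0], [0.003, 0.0, -1.0]]
contact_force: [-0.2, 0.1, 0.5]
finger_gap: 0.0298
```

```bash
python3 - <<'E'
from h import *
np.set_printoptions(precision=4,suppress=True)
w=env.grab_frame("wrist"); s=env.sense();print(s["position"],s["contact_force"],s["finger_gap"],s["eef_rot"])
p=w["pixels"][150:300,180:340]; cv2.imwrite("pics/w3.png",cv2.resize(p[:,:,::-1],None,fx=4,fy=4))
for th in("pot_a","pot_a_cap"):
  for r in env.trace(th,w)[:3]:
    ys,xs=np.where(r["mask"]); print(th,r["conf"],r["at"],xs.min(),xs.max(),ys.min(),ys.max(),at_z(w,r["at"],.08))
for y in (.29,.2965):print(proj(w,(.466,y,.08)))
E
```

```text
[0.4662 0.2977 0.0536] [ 0.4688  0.2703 -0.5257] 0.029887654261258004 [[ 1.     -0.0056  0.0026]
 [-0.0056 -1.     -0.0005]
 [ 0.0026  0.0004 -1.    ]]
pot_a 0.9 [256.6, 239.4] 231 286 193 272 [0.4645 0.3047 0.08  ]
pot_a 0.61 [440.0, 231.8] 379 491 190 272 [0.5606 0.3083 0.08  ]
pot_a 0.57 [495.2, 222.8] 463 511 209 240 [0.5885 0.3131 0.08  ]
[259.5772 264.4904]
[259.5166 253.5276]
```

Call:
{"api": "play_rows", "payload": {
  "rows": [-0.6,0,0,-20,0,0,0,-0.6,0,0,-60,0,0,0,-0.6,10,20,-100,0,0,0,-0.6,20,60,-110,0,0,0,-0.6,33,108,-110,0,0,0,-0.6,46,155,-110,0,0,0,-0.6,59,202,-110,0,0,0,-0.6,72,249,-110,0,0,0,-0.6,85,296,-110,0,0,0,-0.6,98,343,-110,0,0,0,-0.6,112,385,-110,0,0,0,-0.6,124,415,-110,0,0,0]
}}

```text
time: 7.7
position: [0.5876, -0.1219, 0.164]
eef_rot: [[1.0, -0.009, 0.002], [-0.009, -1.0, -0.002], [0.002, 0.002, -1.0]]
contact_force: [-0.2, -0.3, 0.1]
finger_gap: 0.0299
```

Call:
{"api": "play_rows", "payload": {
  "rows": [-0.6,1,12,20,0,0,0,-0.6,1,12,20,0,0,0,-0.6,1,12,20,0,0,0]
}}

```text
time: 8.0
position: [0.588, -0.1331, 0.1438]
eef_rot: [[1.0, -0.009, 0.001], [-0.009, -1.0, -0.001], [0.001, 0.001, -1.0]]
contact_force: [0.4, 0.7, -0.1]
finger_gap: 0.0298
```

```bash
python3 - <<'E'
from h import *
np.set_printoptions(precision=4,suppress=True)
w=env.grab_frame("wrist");t=env.grab_frame("top"); sd=env.grab_frame("side");s=env.sense();print(s["position"],s["contact_force"],s["finger_gap"],s["eef_rot"])
a=cv2.resize(sd["pixels"][130:230,180:330],(400,267)); b=cv2.resize(t["pixels"][150:250,220:370],(400,267))
im=np.vstack([cv2.resize(w["pixels"],(400,300)) if 0 else np.hstack([a,b]),cv2.resize(w["pixels"][120:300,100:400],(800,320) )[:, :]])
cv2.imwrite("pics/w4.png",im[:,:,::-1])
for X in [(.589,-.124,.067),(.5975,.0945,.067)]: print(proj(w,X),proj(sd,X),proj(t,X))
E
```

```text
[ 0.589  -0.1319  0.145 ] [-0.2489  1.0275  0.0143] 0.029871876206707584 [[ 1.     -0.0062  0.0035]
 [-0.0062 -1.     -0.0012]
 [ 0.0035  0.0011 -1.    ]]
[260.266  188.4402] [261.3289 152.3912] [327.8249 195.4884]
[ 270.3568 -122.0823] [253.2357 197.2221] [239.9059 191.876 ]
```

View pics/w4.png

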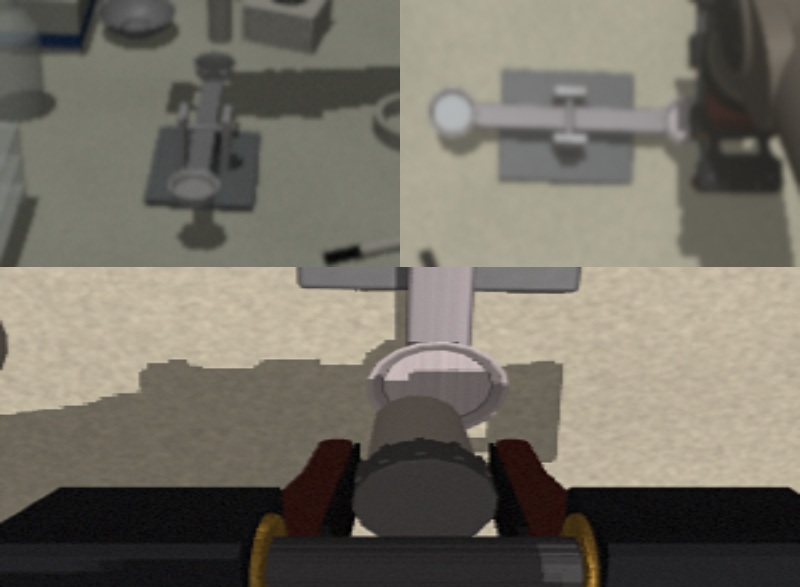

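```bash
python3 - <<'E'
from h import *
np.set_printoptions(precision=4,suppress=True)
w=env.grab_frame("wrist");s=env.sense();p=s["position"];print(p)
print("cup",at_z(w,(264.4,187.5),.067),"cap",at_z(w,(259.7,250),p[2]+.028), "tcp proj",proj(w,p+np.array([0,0,.028])))
cv2.imwrite("pics/w5.png",cv2.resize(w["pixels"][150:290,190:330],(800,600))[:,:,::-1] if 0 else cv2.resize(w["pixels"][150:290,170:350],(771,600),interpolation=cv2.INTER_CUBIC)[:,:,::-1])
E
```

```text
[ 0.589  -0.1322  0.145 ]
cup [ 0.5938 -0.1224  0.067 ] cap [ 0.5889 -0.1303  0.173 ] tcp proj [259.902  253.3715]
```

View pics/w5.png

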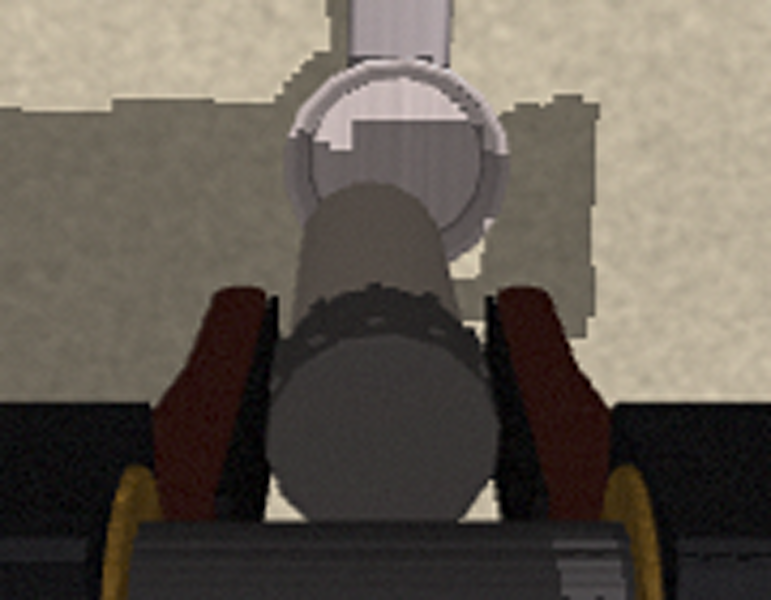

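Call:
{"api": "play_rows", "payload": {
  "rows": [-0.6,1.5,-8,8,0,0,0,-0.6,1.5,-8,17,0,0,0,-0.6,1.5,-8,25,0,0,0,-0.6,1.5,-8,29,0,0,0,-0.6,1.5,-8,31,0,0,0,-0.6,1.5,-8,33,0,0,0,-0.6,1.5,-8,35,0,0,0,-0.6,1.5,-8,37,0,0,0,-0.6,1.5,-8,39,0,0,0,-0.6,1.5,-8,39,0,0,0]
}}

```text
time: 9.2
position: [0.5907, -0.1243, 0.1058]
eef_rot: [[1.0, -0.006, 0.004], [-0.006, -1.0, -0.001], [0.004, 0.001, -1.0]]
contact_force: [-0.3, 0.2, 0.6]
finger_gap: 0.0298
```

```bash
python3 - <<'E'
from h import *
np.set_printoptions(precision=4,suppress=True)
w=env.grab_frame("wrist");s=env.sense();print(s["position"],s["contact_force"],s["finger_gap"])
a=env.grab_frame("side")["pixels"][120:210,200:320]
im=np.hstack([cv2.resize(w["pixels"][120:300,166:346],(400,400)),cv2.resize(a,(400,300))[:400].copy() if 0 else cv2.copyMakeBorder(cv2.resize(a,(400,300)),0,100,0,0,cv2.BORDER_CONSTANT)])
cv2.imwrite("pics/w6.png",im[:,:,::-1])
E
```

```text
[ 0.5907 -0.1243  0.1059] [-0.3962  0.0804 -0.8794] 0.030007650141375783
```

View pics/w6.png

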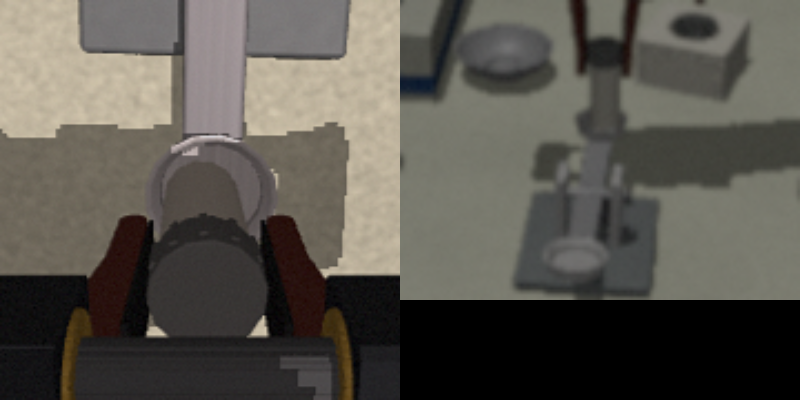

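Call:
{"api": "play_rows", "payload": {
  "rows": [0.1,0,0,0,0,0,0,0.1,0,0,0,0,0,0,0.1,0,0,0,0,0,0,0.1,0,0,-30,0,0,0,0.1,0,0,-75,0,0,0,0.1,0,-30,-95,0,0,0,0.1,-2,-75,-95,0,0,0,0.1,-4,-124,-95,0,0,0,0.1,-6,-173,-95,0,0,0,0.1,-8,-222,-95,0,0,0,0.1,-10,-271,-95,0,0,0,0.1,-12,-320,-95,0,0,0]
}}

```text
time: 10.5
position: [0.5802, 0.1977, 0.2007]
eef_rot: [[1.0, -0.007, 0.004], [-0.007, -1.0, -0.002], [0.004, 0.002, -1.0]]
contact_force: [0.0, -0.5, 0.2]
finger_gap: 0.0483
```

```bash
python3 - <<'E'
from h import *
np.set_printoptions(precision=4,suppress=True)
sd=env.grab_frame("side");t=env.grab_frame("top");s=env.sense();print(s["position"],s["eef_rot"],s["finger_gap"])
for n,p in (("s",sd),("t",t)):
    for r in env.find_in("pot_a_cap",p)[:4]: print(n,r["at"],r["conf"])
    for r in env.find_in("pot_a",p)[:4]: print(n,r["at"],r["conf"])
b=np.hstack([cv2.resize(sd["pixels"][110:220,200:347],(400,300)),cv2.resize(t["pixels"][140:250,220:367],(400,300))])
cv2.imwrite("pics/w7.png",b[:,:,::-1])
E
```

```text
[0.578  0.2056 0.2014] [[ 1.      0.0051  0.0038]
 [ 0.0051 -1.      0.0042]
 [ 0.0038 -0.0042 -1.    ]] 0.048486941642208146
s [261.5, 149.9] 0.45
s [225.2, 259.3] 0.94
s [253.3, 265.0] 0.86
s [262.0, 151.8] 0.48
t [331.0, 192.3] 0.61
t [333.5, 193.8] 0.57
t [158.3, 201.1] 0.47
```

View pics/w7.png

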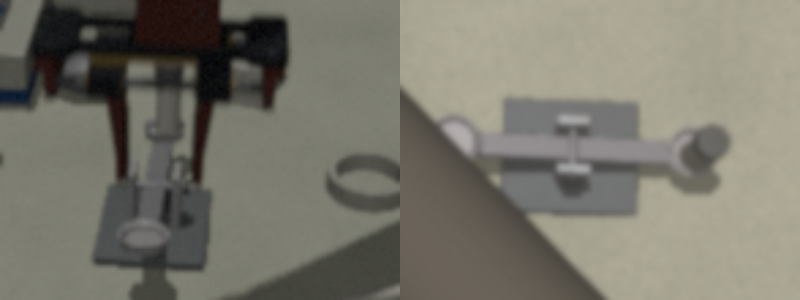

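The first pot stands in the right cup (top-crop pixel (712,140), right end down). Next is the second pot.

Call:
{"api": "play_rows", "payload": {
  "rows": [0.1,-1,-45,20,0,0,0,0.1,-1,-80,50,0,0,0,0.1,-1,-93.5,80,0,0,0,0.1,-1,-93.5,90,0,0,0,0.1,-1,-93.5,90,0,0,0,0.1,-1,-93.5,90,0,0,0]
}}

```text
time: 11.4
position: [0.5823, 0.2852, 0.1109]
eef_rot: [[1.0, -0.011, 0.005], [-0.011, -1.0, -0.003], [0.005, 0.003, -1.0]]
contact_force: [0.0, -0.3, -0.3]
finger_gap: 0.0484
```

```bash
python3 - <<'E'
from h import *
np.set_printoptions(precision=4,suppress=True)
w=env.grab_frame("wrist");s=env.sense();print(s["position"],s["eef_rot"],s["finger_gap"])
for r in env.trace("pot_a",w)[:4]:
    ys,xs=np.where(r["mask"]); print(r["conf"],r["at"],xs.min(),xs.max(),ys.min(),ys.max(),at_z(w,r["at"],.08))
print(proj(w,(.577,.299,.08)))
save(w,"w8.png")
E
```

```text
[0.5825 0.2856 0.1115] [[ 0.9999 -0.0113  0.0057]
 [-0.0112 -0.9999 -0.0028]
 [ 0.0057  0.0027 -1.    ]] 0.04828141846594182
0.75 [336.3, 206.5] 306 360 179 236 [0.6384 0.2913 0.08  ]
0.61 [254.0, 194.6] 230 272 164 218 [0.5787 0.301  0.08  ]
[251.6666 197.3266]
```

View pics/w8.png

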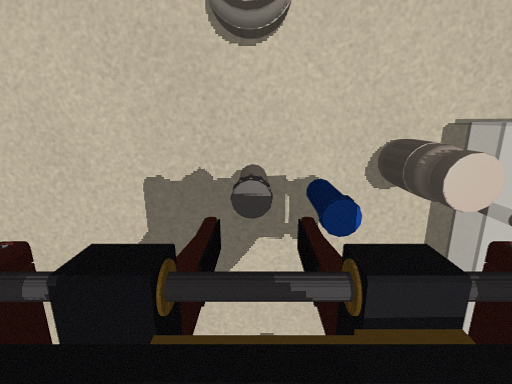

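Call:
{"api": "play_rows", "payload": {
  "rows": [0.1,-6,-13.5,10,0,0,0,0.1,-6,-13.5,30,0,0,0,0.1,-6,-13.5,50,0,0,0,0.1,-6,-13.5,57.5,0,0,0,0.1,-6,-13.5,57.5,0,0,0,-0.6,-6,-13.5,57.5,0,0,0,-0.6,-6,-13.5,57.5,0,0,0,-0.6,-6,-13.5,57.5,0,0,0,-0.6,-6,-13.5,57.5,0,0,0],
  "grip_force": 12
}}

```text
time: 12.4
position: [0.5775, 0.3, 0.0552]
eef_rot: [[1.0, -0.011, 0.007], [-0.011, -1.0, -0.001], [0.007, 0.001, -1.0]]
contact_force: [-0.1, -0.6, 3.5]
finger_gap: 0.0295
```

Call:
{"api": "play_rows", "payload": {
  "rows": [-0.6,0,0,-20,0,0,0,-0.6,0,0,-65,0,0,0,-0.6,4,30,-105,0,0,0,-0.6,8,75,-110,0,0,0,-0.6,13,120,-110,0,0,0,-0.6,18,165,-110,0,0,0,-0.6,22,200,-110,0,0,0,-0.6,22,215,-110,0,0,0,-0.6,22,215,-110,0,0,0,-0.6,22,215,-110,0,0,0]
}}

```text
time: 13.4
position: [0.5961, 0.0869, 0.1659]
eef_rot: [[1.0, -0.009, 0.008], [-0.009, -1.0, -0.0], [0.008, -0.0, -1.0]]
contact_force: [0.1, 1.0, -0.3]
finger_gap: 0.0296
```

```bash
python3 - <<'E'
from h import *
np.set_printoptions(precision=4,suppress=True)
w=env.grab_frame("wrist");s=env.sense();print(s["position"],s["eef_rot"],s["finger_gap"],s["contact_force"])
a=env.grab_frame("side")["pixels"][110:220,200:347]
cv2.imwrite("pics/w9.png",np.hstack([cv2.resize(w["pixels"][140:290,170:345],(500,429),interpolation=cv2.INTER_CUBIC),cv2.copyMakeBorder(cv2.resize(a,(300,225)),0,204,0,0,0)])[:,:,::-1])
print(proj(w,s["position"]+np.array([0,0,.026])),proj(w,(.5975,.0945,.08)))
E
```

```text
[0.5959 0.0878 0.1659] [[ 0.9999 -0.0079  0.0076]
 [-0.0079 -1.      0.0002]
 [ 0.0076 -0.0003 -1.    ]] 0.029592556068408587 [0.1453 1.1055 0.0332]
[259.9415 249.7547] [260.121  187.6855]
```

View pics/w9.png

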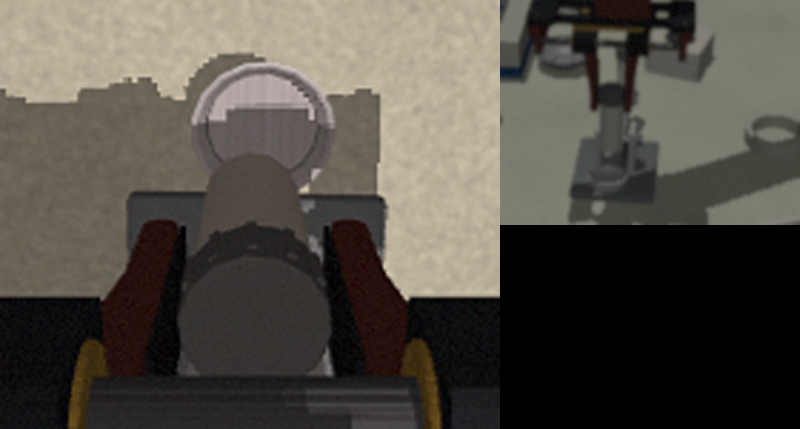

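Call:
{"api": "play_rows", "payload": {
  "rows": [-0.6,3,-9.5,8,0,0,0,-0.6,3,-9.5,18,0,0,0,-0.6,3,-9.5,26,0,0,0,-0.6,3,-9.5,31,0,0,0,-0.6,3,-9.5,34,0,0,0,-0.6,3,-9.5,37,0,0,0,-0.6,3,-9.5,40,0,0,0,-0.6,3,-9.5,43,0,0,0,-0.6,3,-9.5,46,0,0,0,-0.6,3,-9.5,48,0,0,0,-0.6,3,-9.5,48,0,0,0]
}}

```text
time: 14.6
position: [0.5993, 0.0973, 0.1176]
eef_rot: [[1.0, -0.007, 0.007], [-0.007, -1.0, 0.0], [0.007, -0.0, -1.0]]
contact_force: [-0.2, 0.9, -0.5]
finger_gap: 0.0299
```

Call:
{"api": "play_rows", "payload": {
  "rows": [0.1,0,0,0,0,0,0,0.1,0,0,0,0,0,0,0.1,0,0,0,0,0,0,0.1,0,0,-30,0,0,0,0.1,0,0,-70,0,0,0,0.1,0,50,-90,0,0,0,0.1,0,100,-90,0,0,0,0.1,0,110,-90,0,0,0,0.1,0,110,-90,0,0,0,0.1,0,110,-90,0,0,0]
}}

```text
time: 15.6
position: [0.5976, -0.0112, 0.2075]
eef_rot: [[1.0, -0.006, 0.007], [-0.006, -1.0, 0.001], [0.007, -0.001, -1.0]]
contact_force: [-0.7, -0.5, -0.7]
finger_gap: 0.0484
```

```bash
python3 - <<'E'
from h import *
np.set_printoptions(precision=4,suppress=True)
s=env.sense();print(s["position"],s["eef_rot"],s["finger_gap"],s["contact_force"])
w=env.grab_frame("wrist");sd=env.grab_frame("side");t=env.grab_frame("top")
for n,p in (("s",sd),("t",t)):
  for r in env.trace("pot_a",p)[:4]:
    ys,xs=np.where(r["mask"]); print(n,r["conf"],r["at"],xs.min(),xs.max(),ys.min(),ys.max())
c=lambda p,y,x:cv2.resize(p["pixels"][y:y+110,x:x+147],(400,300))
cv2.imwrite("pics/w10.png",np.vstack([np.hstack([c(sd,110,190),c(t,140,220)]),np.hstack([cv2.resize(w["pixels"],(400,300)),c(sd,90,220)])])[:,:,::-1])
for y in (.0955,-.1235):
  for dz in (-.01,0,.01): print(y,dz,proj(sd,(.596,y,.139+dz)),proj(t,(.596,y,.139+dz)))
E
```

```text
[ 0.5976 -0.0112  0.2075] [[ 1.     -0.0064  0.0071]
 [-0.0064 -1.      0.0012]
 [ 0.007  -0.0012 -1.    ]] 0.0484393560258064 [-0.6578 -0.4696 -0.7435]
s 0.83 [251.8, 189.9] 246 258 176 206
s 0.76 [262.2, 144.9] 257 266 127 155
s 0.63 [223.9, 261.6] 218 233 243 277
t 0.68 [168.0, 174.4] 160 174 167 183
t 0.55 [238.0, 188.7] 231 245 182 198
0.0955 -0.01 [253.908  176.5657] [238.8446 187.6806]
0.0955 0 [253.9236 173.0448] [238.7325 186.8606]
0.0955 0.01 [253.9394 169.4812] [238.6185 186.0264]
-0.1235 -0.01 [259.1424 133.2438] [331.5487 187.9473]
-0.1235 0 [259.1822 130.0434] [332.2328 187.1304]
-0.1235 0.01 [259.2225 126.8103] [332.9287 186.2992]
```

View pics/w10.png

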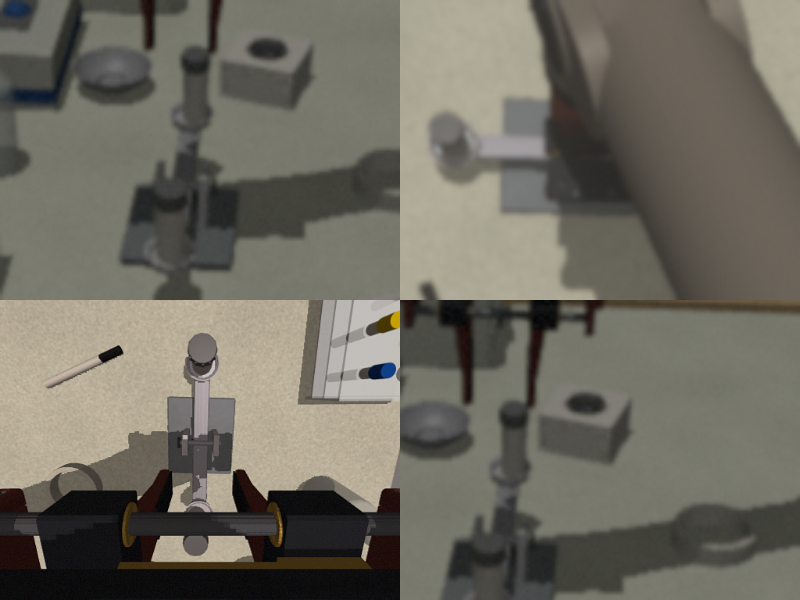

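```bash
python3 - <<'E'
from h import *
np.set_printoptions(precision=1,suppress=True)
w=env.grab_frame("wrist");sd=env.grab_frame("side");t=env.grab_frame("top")
for th in(-.07,.07):  # positive: left up
    c,s=np.cos(th),np.sin(th)
    for y in(.11,-.11):
        X=lambda h:np.array([.5935+y*.03,-.0135+c*y-s*(h-.055),.055+s*y+c*(h-.055)])
        print(th,y,"top",proj(w,X(.139)),proj(sd,X(.139)),proj(t,X(.139)),"base",proj(w,X(.059)),proj(sd,X(.059)))
for r in env.trace("pot_a",w): 
    ys,xs=np.where(r["mask"]);print(r["conf"],xs.min(),xs.max(),ys.min(),ys.max())
E
```

```text
-0.07 0.11 top [256.9  60.8] [253.4 177.4] [236.  187.2] base [256.8  81.8] [253.4 202.8]
-0.07 -0.11 top [251.3 312.9] [261.2 128.7] [330.2 188.9] base [252.6 272.7] [260.9 152.7]
0.07 0.11 top [257.   73.7] [253.7 169.2] [240.9 185.9] base [256.9  80.3] [253.5 197.7]
0.07 -0.11 top [251.7 312.6] [261.3 131.7] [334.1 190.2] base [252.8 266.7] [260.8 157.1]
0.81 233 265 265 328
0.76 240 277 43 95
```

Left pot dropped. The cap is seen at wrist (258.6,61.4) and top (236.5,188.5), and only the left-down model fits. So the left pot is the heavy one, and I'll grasp it with the tool tilted to match its lean.

Call:
{"api": "play_rows", "payload": {
  "rows": [0.1,0,-50,0,0,0,0,0.1,0,-100,5,-2,0,0,0.1,0,-111,30,-4,0,0,0.1,0,-111,60,-4,0,0,0.1,0,-111,85,-4,0,0,0.1,0,-111,100,-4,0,0,0.1,0,-111,104,-4,0,0,0.1,0,-111,104,-4,0,0],
  "grip_force": 8
}}

```text
time: 16.85
position: [0.5994, 0.0988, 0.1036]
eef_rot: [[1.0, -0.007, 0.006], [-0.007, -0.998, -0.069], [0.007, 0.069, -0.998]]
contact_force: [-0.4, -0.7, -0.6]
finger_gap: 0.048
```

```bash
python3 - <<'E'
from h import *
np.set_printoptions(precision=4,suppress=True)
w=env.grab_frame("wrist");s=env.sense();print(s["position"],s["eef_rot"],s["contact_force"])
X=s["position"]-s["eef_rot"][:,2]*.028
print("tcp axis at cap top px",proj(w,X))
for r in env.trace("pot_a",w)[:3]:
    ys,xs=np.where(r["mask"]);print(r["conf"],xs.min(),xs.max(),ys.min(),ys.max())
# dark-disc profile
save(w,"w11.png")
E
```

```text
[0.5999 0.099  0.1044] [[ 0.9999 -0.0075  0.0078]
 [-0.007  -0.9976 -0.0692]
 [ 0.0083  0.0691 -0.9976]] [-1.0034 -0.7297  0.3091]
tcp axis at cap top px [260.6207 253.5113]
0.64 230 286 191 272
```

View pics/w11.png

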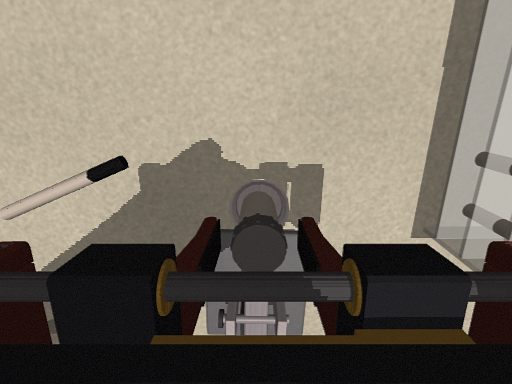

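Call:
{"api": "play_rows", "payload": {
  "rows": [0.1,-1,-3.5,0,0,0,0,0.1,-1,-3.5,0,0,0,0,-0.6,-1,-3.5,0,0,0,0,-0.6,-1,-3.5,0,0,0,0,-0.6,-1,-3.5,0,0,0,0,-0.6,-1,-3.5,0,0,0,0,-0.6,-1,-3.5,-10,0,0,0,-0.6,-1,-3.5,-30,0,0,0,-0.6,-1,-3.5,-70,1,0,0,-0.6,-1,-3.5,-115,3,0,0,-0.6,-1,-3.5,-145,4,0,0,-0.6,-1,-3.5,-145,4,0,0],
  "grip_force": 12
}}

```text
time: 18.15
position: [0.6004, 0.1134, 0.2549]
eef_rot: [[1.0, -0.008, 0.018], [-0.008, -1.0, 0.003], [0.018, -0.003, -1.0]]
contact_force: [0.8, 0.5, -0.4]
finger_gap: 0.0295
```

```bash
python3 - <<'E'
from h import *
np.set_printoptions(precision=4,suppress=True)
s=env.sense();print(s["position"],s["eef_rot"],s["finger_gap"],s["contact_force"])
print(tool(np.array([.511,-.322,.25])-s["position"]))
E
```

```text
[0.6004 0.1134 0.2549] [[ 0.9998 -0.0078  0.0177]
 [-0.0078 -1.      0.0028]
 [ 0.0176 -0.003  -0.9998]] 0.029532846899739864 [ 0.7845  0.4843 -0.3756]
[-86.1 436.1   2.1]
```

Call:
{"api": "play_rows", "payload": {
  "rows": [-0.6,-8,40,0,0,-1,0,-0.6,-17,86,0,0,-1,0,-0.6,-26,132,0,0,-1,0,-0.6,-35,178,0,0,-1,0,-0.6,-44,224,0,0,-1,0,-0.6,-53,270,0,0,-1,0,-0.6,-62,316,0,0,-1,0,-0.6,-71,362,0,0,-1,0,-0.6,-80,408,0,0,-1,0,-0.6,-86,436,10,0,-1,0,-0.6,-86,436,10,0,-1,0,-0.6,-86,436,10,0,-1,0]
}}

```text
time: 19.35
position: [0.5105, -0.3216, 0.241]
eef_rot: [[1.0, -0.009, -0.002], [-0.009, -1.0, 0.005], [-0.002, -0.005, -1.0]]
contact_force: [1.2, 0.8, 0.5]
finger_gap: 0.0294
```

Call:
{"api": "play_rows", "payload": {
  "rows": [-0.6,0,10,40,0,0,0,-0.6,0,10,80,0,0,0,-0.6,0,10,105,0,0,0,-0.6,0,10,105,0,0,0,-0.6,0,10,105,0,0,0]
}}

```text
time: 19.85
position: [0.5113, -0.3295, 0.1367]
eef_rot: [[1.0, -0.006, -0.001], [-0.006, -1.0, 0.005], [-0.001, -0.005, -1.0]]
contact_force: [-0.3, -0.0, -1.3]
finger_gap: 0.0297
```

```bash
python3 - <<'E'
from h import *
np.set_printoptions(precision=4,suppress=True)
s=env.sense();print(s["time"],s["position"],s["eef_rot"],s["finger_gap"],s["contact_force"])
w=env.grab_frame("wrist");sd=env.grab_frame("side")
c=lambda p,y,x:cv2.resize(p["pixels"][y:y+110,x:x+110],(330,330))
cv2.imwrite("pics/w12.png",np.hstack([cv2.resize(w["pixels"][130:290,180:340],(480,480),interpolation=cv2.INTER_CUBIC),cv2.copyMakeBorder(c(sd,60,230),0,150,0,0,0)])[:,:,::-1])
print(proj(w,s["position"]-s["eef_rot"][:,2]*.028),proj(w,(.511,-.322,.056)),proj(w,(.511,-.322,.05)))
for n in("block","sleeve","well"):
  for r in env.trace(n,w)[:2]:
    ys,xs=np.where(r["mask"]);print(n,r["conf"],r["at"],xs.min(),xs.max(),ys.min(),ys.max())
E
```

```text
19.85 [ 0.5113 -0.3295  0.1367] [[ 1.     -0.0063 -0.0011]
 [-0.0063 -1.      0.0053]
 [-0.0011 -0.0053 -1.    ]] 0.029678830404996834 [-0.2713 -0.0271 -1.2555]
[259.7016 252.8696] [259.0329 189.5815] [259.0324 188.023 ]
block 0.88 [257.6, 174.6] 200 320 125 228
block 0.59 [251.8, 178.2] 233 282 165 205
well 0.96 [254.6, 174.8] 200 319 126 227
```

View pics/w12.png

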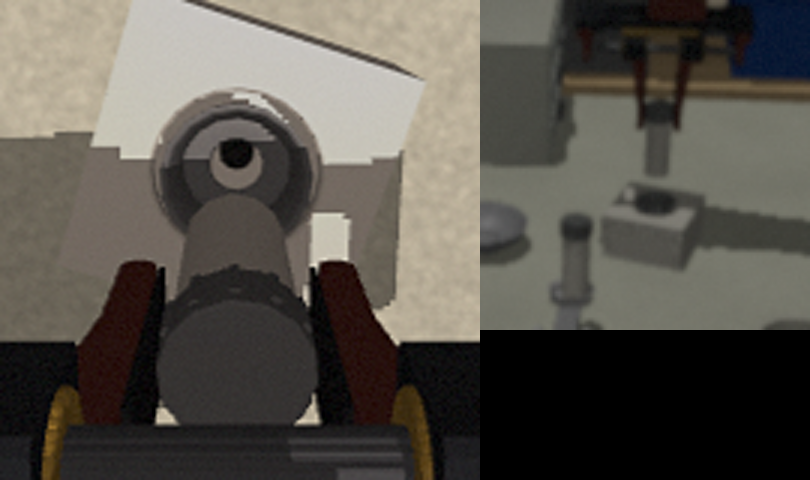

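```bash
python3 - <<'E'
from h import *
np.set_printoptions(precision=1,suppress=True)
w=env.grab_frame("wrist");s=env.sense();p=s["position"]
B=p-np.array([0,0,.0545])
print("obs capfar 230, sleeve far 159.3, potbottom far 195, ")
print("cap far",proj(w,p+[0,.015,.0255]),"bottom far",proj(w,B+[0,.0135,0]))
for y in(-.323,-.320,-.317): print(y,"sleeve far r.025",proj(w,(.511,y+.025,.056)),"r.0245",proj(w,(.511,y+.0245,.056)),"L/R",proj(w,(.486,y,.056)),proj(w,(.536,y,.056)))
E
```

```text
obs capfar 230, sleeve far 159.3, potbottom far 195, 
cap far [259.  224.2] bottom far [258.8 189.9]
-0.323 sleeve far r.025 [258.6 160.6] r.0245 [258.6 161.2] L/R [231.1 188.5] [286.6 188. ]
-0.32 sleeve far r.025 [258.6 157.2] r.0245 [258.6 157.7] L/R [231.  185.2] [286.6 184.7]
-0.317 sleeve far r.025 [258.6 153.7] r.0245 [258.6 154.3] L/R [230.9 182. ] [286.7 181.5]
```

Call:
{"api": "play_rows", "payload": {
  "rows": [-0.6,0,-10.5,5,0,0,0,-0.6,0,-10.5,15,0,0,0,-0.6,0,-10.5,25,0,0,0,-0.6,0,-10.5,32,0,0,0,-0.6,0,-10.5,37,0,0,0,-0.6,0,-10.5,41,0,0,0,-0.6,0,-10.5,43,0,0,0,-0.6,0,-10.5,43,0,0,0],
  "grip_force": 30
}}

```text
time: 20.95
position: [0.511, -0.3208, 0.0942]
eef_rot: [[1.0, -0.009, 0.0], [-0.009, -1.0, 0.003], [0.0, -0.003, -1.0]]
contact_force: [0.1, 0.2, -0.5]
finger_gap: 0.0294
```

Call:
{"api": "play_rows", "payload": {
  "rows": [-0.6,0,0,1,0,0,0,-0.6,0,0,2,0,0,0,-0.6,0,0,3,0,0,0,-0.6,0,0,4,0,0,0,-0.6,0,0,5,0,0,0,-0.6,0,0,6,0,0,0]
}}

```text
time: 21.55
position: [0.5112, -0.321, 0.0886]
eef_rot: [[1.0, -0.009, 0.001], [-0.009, -1.0, 0.003], [0.001, -0.003, -1.0]]
contact_force: [-0.8, 0.2, 3.9]
finger_gap: 0.0293
```

Call:
{"api": "play_rows", "payload": {
  "rows": [-0.6,0,0,1,0,0,0,-0.6,0,0,2,0,0,0,-0.6,0,0,3,0,0,0]
}}

```text
time: 21.85
position: [0.5112, -0.321, 0.0856]
eef_rot: [[1.0, -0.009, 0.001], [-0.009, -1.0, 0.003], [0.001, -0.003, -1.0]]
contact_force: [-0.4, -0.1, 3.5]
finger_gap: 0.0298
```

Call:
{"api": "play_rows", "payload": {
  "rows": [-0.6,0,0,1,0,0,0,-0.6,0,0,2,0,0,0,-0.6,0,0,3,0,0,0,-0.6,0,0,4,0,0,0]
}}

```text
time: 22.25
position: [0.5112, -0.321, 0.0814]
eef_rot: [[1.0, -0.009, 0.0], [-0.009, -1.0, 0.003], [0.0, -0.003, -1.0]]
contact_force: [-0.7, 0.2, 3.8]
finger_gap: 0.0292
```

Call:
{"api": "play_rows", "payload": {
  "rows": [-0.6,0,0,0.5,0,0,0,-0.6,0,0,1,0,0,0,-0.6,0,0,1.5,0,0,0]
}}

```text
time: 22.55
position: [0.5112, -0.321, 0.0799]
eef_rot: [[1.0, -0.009, 0.001], [-0.009, -1.0, 0.003], [0.0, -0.003, -1.0]]
contact_force: [-1.3, -0.0, 3.9]
finger_gap: 0.0291
```

Call:
{"api": "play_rows", "payload": {
  "rows": [-0.6,0,0,0.5,0,0,0,-0.6,0,0,1,0,0,0,-0.6,0,0,1.5,0,0,0]
}}

```text
time: 22.85
position: [0.5112, -0.321, 0.0784]
eef_rot: [[1.0, -0.009, 0.0], [-0.009, -1.0, 0.003], [0.0, -0.003, -1.0]]
contact_force: [-1.4, 0.6, 4.1]
finger_gap: 0.0296
```

Call:
{"api": "play_rows", "payload": {
  "rows": [-0.6,0,0,0.5,0,0,0,-0.6,0,0,1,0,0,0,-0.6,0,0,1.5,0,0,0]
}}

```text
time: 23.15
position: [0.5112, -0.321, 0.0768]
eef_rot: [[1.0, -0.009, 0.0], [-0.009, -1.0, 0.003], [0.0, -0.003, -1.0]]
contact_force: [-1.7, 0.5, 4.0]
finger_gap: 0.0294
```

Call:
{"api": "play_rows", "payload": {
  "rows": [-0.6,0,0,0.5,0,0,0,-0.6,0,0,1,0,0,0,-0.6,0,0,1.5,0,0,0]
}}

```text
time: 23.45
position: [0.5112, -0.321, 0.0753]
eef_rot: [[1.0, -0.009, 0.0], [-0.009, -1.0, 0.003], [0.0, -0.003, -1.0]]
contact_force: [-1.4, 0.5, 3.3]
finger_gap: 0.0292
```

Call:
{"api": "play_rows", "payload": {
  "rows": [-0.6,0,0,0.5,0,0,0,-0.6,0,0,1,0,0,0,-0.6,0,0,1.5,0,0,0]
}}

```text
time: 23.75
position: [0.5112, -0.321, 0.0737]
eef_rot: [[1.0, -0.009, 0.001], [-0.009, -1.0, 0.003], [0.001, -0.003, -1.0]]
contact_force: [-1.7, 1.0, 3.9]
finger_gap: 0.0293
```

Call:
{"api": "play_rows", "payload": {
  "rows": [-0.6,0,0,0.5,0,0,0,-0.6,0,0,1,0,0,0,-0.6,0,0,1.5,0,0,0]
}}

```text
time: 24.05
position: [0.5112, -0.321, 0.0722]
eef_rot: [[1.0, -0.009, 0.001], [-0.009, -1.0, 0.003], [0.0, -0.003, -1.0]]
contact_force: [-0.7, 0.1, 3.9]
finger_gap: 0.0291
```

Call:
{"api": "play_rows", "payload": {
  "rows": [-0.6,0,0,0.5,0,0,0,-0.6,0,0,1,0,0,0,-0.6,0,0,1.5,0,0,0]
}}

```text
time: 24.35
position: [0.5112, -0.3209, 0.0707]
eef_rot: [[1.0, -0.009, 0.001], [-0.009, -1.0, 0.003], [0.001, -0.003, -1.0]]
contact_force: [-1.5, -0.2, 3.8]
finger_gap: 0.0293
```

Call:
{"api": "play_rows", "payload": {
  "rows": [-0.6,0,0,0.5,0,0,0,-0.6,0,0,1,0,0,0,-0.6,0,0,1.5,0,0,0]
}}

```text
time: 24.65
position: [0.5114, -0.3213, 0.07]
eef_rot: [[1.0, -0.009, 0.001], [-0.009, -1.0, 0.002], [0.001, -0.002, -1.0]]
contact_force: [-3.7, 0.6, 13.4]
finger_gap: 0.0294
```

Call:
{"api": "play_rows", "payload": {
  "rows": [-0.6,0,0,0.8,0,0,0,-0.6,0,0,0.9,0,0,0,-0.6,0,0,0.9,0,0,0]
}}

```text
time: 24.95
position: [0.5114, -0.3215, 0.07]
eef_rot: [[1.0, -0.009, 0.001], [-0.009, -1.0, 0.002], [0.001, -0.002, -1.0]]
contact_force: [-4.3, -0.2, 12.3]
finger_gap: 0.0294
```

Call:
{"api": "play_rows", "payload": {
  "rows": [-0.6,0,0,1,0,0,0,-0.6,0,0,1.15,0,0,0,-0.6,0,0,1.2,0,0,0,-0.6,0,0,1.2,0,0,0,-0.6,0,0,1.2,0,0,0]
}}

```text
time: 25.45
position: [0.5115, -0.3216, 0.07]
eef_rot: [[1.0, -0.009, 0.0], [-0.009, -1.0, 0.001], [0.0, -0.001, -1.0]]
contact_force: [-4.5, 0.5, 13.1]
finger_gap: 0.0293
```

Call:
{"api": "play_rows", "payload": {
  "rows": [-0.6,0,0,1.3,0,0,0,-0.6,0,0,1.5,0,0,0,-0.6,0,0,1.7,0,0,0,-0.6,0,0,1.7,0,0,0,-0.6,0,0,1.7,0,0,0,-0.6,0,0,1.7,0,0,0]
}}

```text
time: 26.05
position: [0.5116, -0.3218, 0.0699]
eef_rot: [[1.0, -0.01, 0.0], [-0.01, -1.0, -0.0], [0.0, 0.0, -1.0]]
contact_force: [-4.9, 1.8, 17.5]
finger_gap: 0.0292
```

The stop is felt at TCP z = 0.070, and the press held at 17.5 N. Now I'll relax, release and withdraw.

Call:
{"api": "play_rows", "payload": {
  "rows": [-0.6,0,0,0.8,0,0,0,-0.6,0,0,0.2,0,0,0,0.1,0,0,0,0,0,0,0.1,0,0,0,0,0,0,0.1,0,0,0,0,0,0,0.1,0,0,-15,0,0,0,0.1,0,0,-50,0,0,0,0.1,0,0,-95,0,0,0,0.1,0,0,-120,0,0,0,0.1,0,40,-120,0,0,0,0.1,0,60,-120,0,0,0,0.1,0,60,-120,0,0,0]
}}

```text
time: 27.25
position: [0.5092, -0.386, 0.1897]
eef_rot: [[1.0, -0.016, -0.001], [-0.016, -1.0, -0.001], [-0.0, 0.001, -1.0]]
contact_force: [1.0, 0.4, -0.1]
finger_gap: 0.0482
```

```bash
python3 - <<'E'
from h import *
np.set_printoptions(precision=4,suppress=True)
s=env.sense();print(s["time"],s["position"],s["finger_gap"],s["contact_force"])
w=env.grab_frame("wrist");sd=env.grab_frame("side");t=env.grab_frame("top")
c=lambda p,y,x:cv2.resize(p["pixels"][y:y+110,x:x+147],(400,300))
cv2.imwrite("pics/w13.png",np.vstack([np.hstack([c(sd,80,200),c(t,140,300)]),np.hstack([cv2.resize(w["pixels"],(400,300)),c(sd,120,190)])])[:,:,::-1])
X=np.array([.511,-.3215,.016]);print("cap top",proj(w,X+[0,0,.08]),proj(sd,X+[0,0,.08]),proj(t,X+[0,0,.08]))
E
```

```text
27.25 [ 0.5092 -0.386   0.1897] 0.04819846050952207 [ 1.0131  0.3614 -0.1193]
cap top [260.2065 123.4154] [288.7582 114.5483] [412.7068 225.5811]
```

View pics/w13.png

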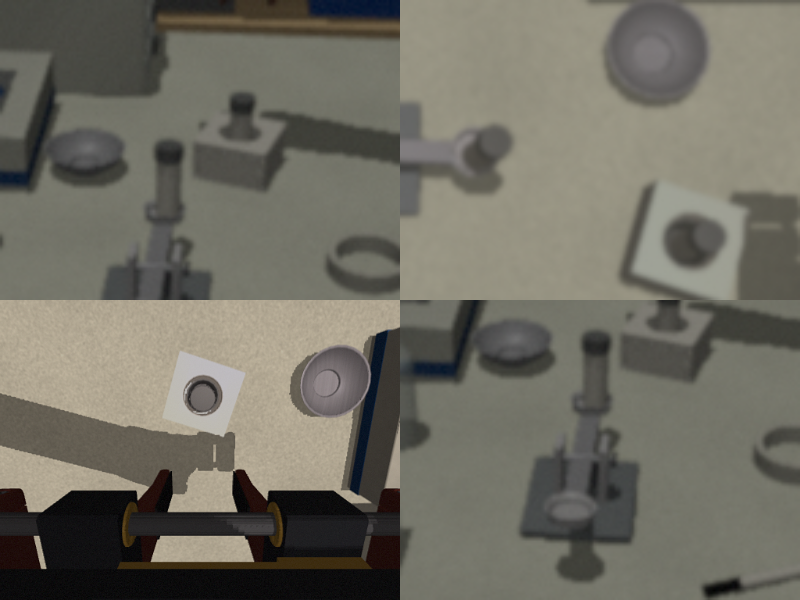

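```bash
python3 -c "
from h import *
print(env.sign_off())"
```

```text
the job is handed in; nothing more can be done
None
```

The job is done and handed in at about 27 s of the 72 s allowed; no verdict came back.

- **Weighing:** I stood one pot in each cup. The left side dropped, and the cap positions in the wrist and top views fit only the left-down case.
- **Pressing:** I stood the left (heavy) pot on the sleeve ledge and pushed it down at 5–10 mm/s. The sleeve slid at a steady 4 N or so, then met the stop after about 20 mm. I raised the push slowly to 17.5 N, then relaxed, let go and withdrew.
- **Last checks:** The heavy pot's cap was within 1 pixel of where an upright, bottomed pot should be. The lighter pot still stands in the right cup with that side down, the gripper is clear, and the bystanders in the last picture (dish, tape, marker) look unmoved.
- **What was less certain:**
  - The first grip on the first pot was about 8 mm off centre, so I gripped it again.
  - The camera positions and the arm's own readings disagreed by 2–4 mm, so I lined up each fit from the wrist picture.
  - I didn't measure the final beam tilt against the 0.115 rad limit. An earlier rough reading with only the lighter pot in was about 0.118 rad, give or take about 0.03, where about 0.08 is expected.
  - I viewed 13 pictures, three over the budget of 10.

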